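Pack the site kit into its foam-lined tray

TASK

Pack the kit tray for the site job: put the centre punch, the copper collet body (the one near the tray, not the one at the back of the bench), the small welding magnet and the yellow tape measure each into its own cut-out, on the cut-out's floor and lined up with it, the tape standing upright. The large welding magnet and the steel bolt do not belong to the kit: leave them where they lie.

Things in the scene. Friction and masses are not known exactly. Their poses are not given: they have to be found in the camera images.
- punch: centre punch: dark brown-grey steel rod with a pointed end, lying flat, 110 long, 12 wide, 12 high. Origin: centre of its underside; long axis = its y, z up. Grip across its x (12 mm).
- collet_body: spare TIG collet body near the tray, a small copper-coloured turned part with a thread at one end, lying flat, 44 long, 10 wide, 10 high. (Another lies fixed at the far right back of the bench, out of reach: not this one.) Origin: centre of its underside; long axis = its y, z up. Grip across its x (10 mm).
- small_magnet: small arrow-shaped welding magnet, red plates on a steel core, lying flat: 54 along its y, 42 along its x, 17 high. The smaller of the two red magnets. Origin: centre of its underside. Its x faces (the long straight edge and the blunt tip over against it) are parallel: grip across x (42 mm).
- tape: yellow pocket tape measure standing upright, 36 thick (its x), 76 long (its y, with the end hook), 64 high. Origin: centre of its underside. Grip across its x (36 mm), about 40 mm above its underside.
- big_magnet: look-alike, stays where it lies: the larger red arrow-shaped welding magnet, 84 along its y, 59 along its x, 17 high. Origin: centre of its underside.
- bolt: look-alike, stays where it lies: grey steel M12 hexagon bolt lying flat, 58 long (its y), 19 wide, 22 high, about the size of the collet body but bare steel with a hexagon head. Origin: centre of its underside.
- pocket_punch: Black foam insert with the cut-out for the punch (the longest, narrow): 126 along its x by 28 along its y, centred, its floor blue. Four inserts, each 136 (x) by 62 (y), lie side by side along y in any order in a fixed red steel tray. Origin of each: centre of its underside, 3 mm above the table; floor 3 mm, foam top 11 mm, tray rim 20 mm above the origin.
- pocket_collet: Foam insert with the cut-out for the collet (the smallest): 60 along its x by 26 along its y, centred, its floor blue. In every insert a black groove 38 mm wide (x), as deep as the cut-out, crosses the middle along y and runs on through a 92 mm gap in the tray's end walls: fingers closing along y go down there.
- pocket_magnet: Foam insert with the cut-out for the small magnet (nearly square): 68 along its x by 54 along its y, centred, its floor blue. Heights and groove as in the others. Neighbours are 62 mm apart: fingers opened wide reach into the next cut-out. A locking clamp on the rim of the white tray behind (x 0.65, y 0.02) is 0.285 m high: pass it at short reach or above.
- pocket_tape: Foam insert with the cut-out for the tape measure (broad, oblong): 92 along its x by 50 along its y, centred, its floor blue. Heights and groove as in the others. A thing lies right with its long axis (its y) along the insert's x, either way round.
Mind the look-alikes: they are no part of the job. There is more than one size of the tape; the one meant has the size given above.

How it is judged:
At the end, for the whole second after the job is handed in: Punch, collet body, small magnet and tape each in its own cut-out: centre within 14 mm of its centre, underside within 5 mm of the blue floor, upright within 0.12 rad, long axis within 0.3 rad of the cut-out's, at rest; large magnet and bolt within 30 mm of where they lay (horizontal distance between punch and pocket_punch below 0.014 m and z of punch in the frame of pocket_punch below 0.008 m and angle between the y axis of punch and the x axis of pocket_punch, either way round below 0.3 rad and angle between each of punch, collet_body, small_magnet, tape's own z axis and vertical below 0.12 rad and linear speed of each of punch, collet_body, small_magnet, tape below 0.02 m/s and angular speed of each of punch, collet_body, small_magnet, tape below 0.2 rad/s and horizontal distance between collet_body and pocket_collet below 0.014 m and z of collet_body in the frame of pocket_collet below 0.008 m and angle between the y axis of collet_body and the x axis of pocket_collet, either way round below 0.3 rad and horizontal distance between small_magnet and pocket_magnet below 0.014 m and z of small_magnet in the frame of pocket_magnet below 0.008 m and angle between the y axis of small_magnet and the x axis of pocket_magnet, either way round below 0.3 rad and horizontal distance between tape and pocket_tape below 0.014 m and z of tape in the frame of pocket_tape below 0.008 m and angle between the y axis of tape and the x axis of pocket_tape, either way round below 0.3 rad and distance of each of big_magnet, bolt from where it was at the start of the episode below 0.03 m); the robot touches nothing.
It fails at once if the large magnet is moved by more than 30 mm (distance of big_magnet from where it was at the start of the episode above 0.03 m).
It fails at once if the bolt is moved by more than 30 mm (distance of bolt from where it was at the start of the episode above 0.03 m).
It also fails if it takes over 118 s, if anything falls off the work surface, if the arm or the gripper's body presses on something with over 40 N, if the wrist force passes 120 N, or if a joint passes its speed limit or range.

ROBOT

A 6-joint arm with a two-finger parallel gripper is mounted at the origin on a cart in front of the work surface, level with it; the furniture and walls round the work are solid. World frame = base frame: x ahead of the robot, y to its left, z up, the work surface at z = 0. Lengths are in m, angles in rad, forces in N, time in s.
With the tool pointing down it reaches from about 0.25 to 0.775 m from the base axis. Payload 4 kg.
Tool frame: the origin (TCP) lies on the centre line of the jaws, within the pads' length; the fingertips stand 25 mm ahead of it and the grasp point (between the pads) lies 6 mm ahead of it; z points along the fingers, y is the line along which they close (so a half turn about z gives the same grasp; the last joint's range is limited). The gripper opens to 85 mm and grips with 20 to 120 N. Pads are 22 mm wide; open, the fingers measure 114 mm over their backs; the gripper's body (76 mm by 85 mm) begins 54 mm behind the grasp point. The pads swing forward as they close: fully open they stand 13 mm farther back than shut.
Start: joints at [-1.366, 0.087, 1.371, -0, 1.684, -0.103], TCP at [0.167, -0.524, 0.256] pointing down, gripper open.
Joint ranges: [-3.1, 3.1], [-0.76, 2.03], [0.27, 2.55], [-1.08, 4.22], [0.17, 2.65], [-2.57, 2.57]. Speed limits (rad/s): [2.79, 2.79, 3.14, 3.14, 3.14, 3.14].

INTERFACE

Orientations are given as a unit quaternion [w, x, y, z].
In Python, from workcell import * gives the robot as it stands.
- The arm moves only by the tool jog_arm, never from a script. Its argument "targets" is a list that holds one entry, the list of rows, each a list of 7 numbers: the shift along the tool's x, y, z normalised to -1 to 1, where 1 is 100 cm, then the turn, a rotation vector about the tool's x, y, z normalised to -1 to 1, where 1 is 4 degrees, then the opening, from 0 (shut) to 1 (fully open). In form: [[[dx, dy, dz, rx, ry, rz, jaw], ...]]. A call has 1 to 5 rows; each row shifts and turns the commanded pose from where the row before left it, along the tool's axes as they then stand; what a row does not reach is not made up. A row lasts 1/10 s, in which the tool goes at most 50 mm and 8.59 degrees, less where a joint would pass 70% of its speed; a pose out of reach is approached as far as the arm can. A call with a number of a shift or a turn outside -1 to 1 is refused whole. A call with a gripper value outside its range is refused whole. The fingers move at their own pace and stop on an object; "squeeze" is the grip in N (left out, the last holds). Time passes only in rows, so rows that do not move let the fingers close. It gives the time, the measured TCP pose, the force, the opening and the grip force at its end, in the units of the state.
- observe(): the state, without advancing time (a new reading comes with each control period).
- capture(name): name is "side" or "top"; returns a dict with "image" (384x512x3 uint8, red, green, blue), "z_map" (384x512 float32, m along the optical axis (not along the pixel's ray), 0 where there is no reading), "camera_matrix" (3x3 intrinsics, pixels), "R" (3x3) and "t" (3): a world point X has camera coordinates R X + t. Camera axes: x right, y down, z forward; pixel columns grow to the right and rows downward; lengths in m; the calibration is good to about 2 mm. A picture is of the moment at which its call begins.
- hand_in(): hands the job in; it is judged then, once.
The state is a dict: "time_s": time; "joint_positions": joint angles; "joint_velocities": joint speeds; "joint_efforts": joint torques, N m; "position": TCP position; "tool_rot": TCP orientation; "wrist_force": force on the tool from outside, world axes, zero at the start; "torque": the same for the moment, N m; "finger_gap": finger opening in m; "grasp_force": force on a finger pad.
Only numpy, scipy, OpenCV 4.12 (cv2) and the standard library are available. Lean on these libraries where they do the work, as an engineer would, in place of code of your own. Each camera call takes 0.05 s, during which the arm holds its last target. There are 200 camera calls.

## Working session

There is one attempt and no reset: what is moved stays moved. The work goes in short steps, Python scripts to look and compute and a tool call to move; the robot and the scene stay as the last step left them, time stands still between calls to the robot, and variables do not carry over. Pictures are saved under pics/ and viewed, at most 14 in all, crops included, and the job is handed in when it is done.

Besides the shell and the picture viewer there is one more tool, called after "Request:" in YAML: its name, and indented under it one key for each argument. jog_arm: Moves the arm, as the interface text tells. Its arguments: {"type":"object","properties":{"targets":{"type":"array","items":{"type":"array","items":{"type":"array","items":{"type":"number","minimum":-1,"maximum":1}}}},"squeeze":{"type":"number"}},"required":["targets"]}

```bash
ls; mkdir -p pics
python3 - <<'E'
from workcell import *
import cv2,numpy as np
s=observe();print(s)
for n in("top","side"):
    c=capture(n);np.savez("c0_%s.npz"%n,**c);cv2.imwrite("pics/%s0.png"%n,cv2.cvtColor(cv2.resize(c["image"],(800,600),interpolation=2),cv2.COLOR_RGB2BGR))
    print(n,c["camera_matrix"],c["R"],c["t"])
E
```

```text
pics
{'time_s': 0.0, 'joint_positions': array([-1.36609821e+00,  8.80098646e-02,  1.37226744e+00, -1.97750826e-06,
        1.68356030e+00, -1.03124340e-01]), 'joint_velocities': array([-0.00051158,  0.00080831,  0.00087314,  0.00016077, -0.00128687,
       -0.00013897]), 'joint_efforts': array([-3.33725011e-04, -3.51876676e+01, -3.13269067e+01, -7.02360990e-05,
        1.09602133e-02,  2.89168906e-05]), 'position': array([ 0.16653611, -0.52373195,  0.25510236]), 'tool_rot': array([-1.12097851e-03,  9.88178424e-01,  1.53304082e-01, -5.79638743e-05]), 'wrist_force': array([-0.79635872,  0.25255421, -0.01144121]), 'torque': array([ 0.05523198, -0.01724154,  0.04657012]), 'grasp_force': 0.0, 'finger_gap': 0.08521474424778991}
top [[481.21085465   0.         261.71123648]
 [  0.         481.21085465 192.52379347]
 [  0.           0.           1.        ]] [[-0.01092461 -0.99988928 -0.01010361]
 [-0.99600054  0.01177708 -0.08856766]
 [ 0.08867684  0.00909563 -0.99601892]] [-0.07639704  0.60023803  1.38937258]
side [[385.10604424   0.         261.21924713]
 [  0.         385.10604424 192.07481421]
 [  0.           0.           1.        ]] [[ 0.79920349  0.60102458 -0.00657551]
 [ 0.33034944 -0.44836405 -0.83056543]
 [-0.50213846  0.66161857 -0.55688224]] [-0.4414568  -0.19067032  1.27207936]
```

View pics/top0.png

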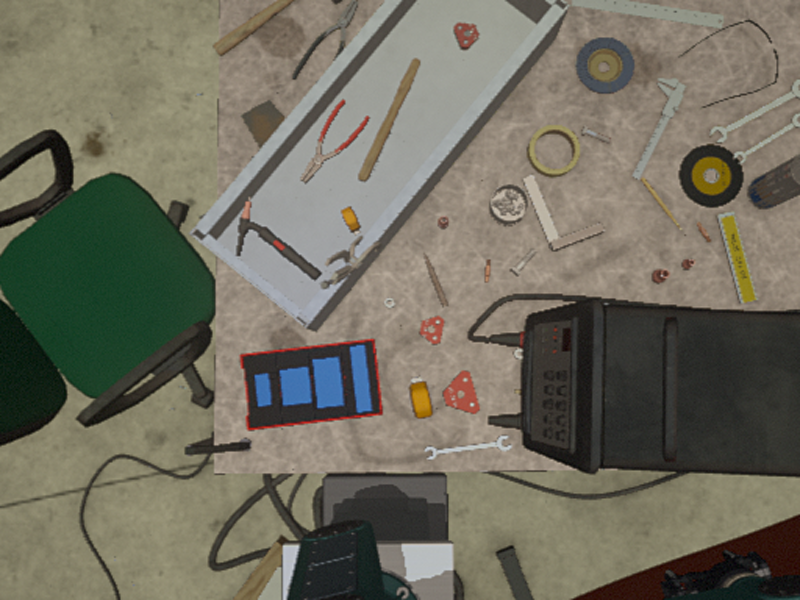

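View pics/side0.png

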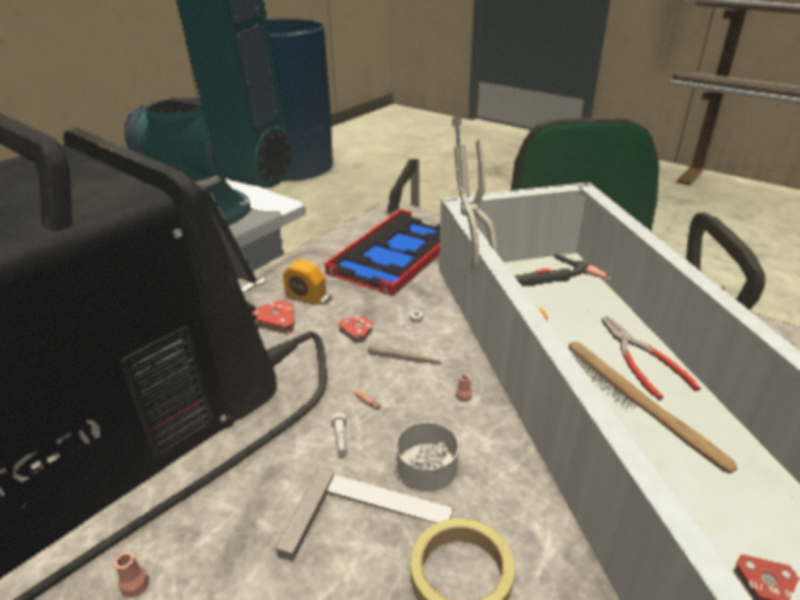

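The top view (800×600 scale) shows:
- **Tray cut-outs, left to right:** collet (263,389), magnet (295,385), tape (328,382), punch (361,378).
- **Loose items:** tape (421,398), small magnet (432,330), punch (435,278), collet body (488,271).
- **Look-alikes to leave:** large magnet (461,392), bolt (523,262), far copper part (704,232).

I chose the collet body at (488,271) because it is copper, small and near the tray. The red magnet at (432,330) is the smaller of the two. The upright tape beside the tray is the one meant; the orange one at (350,218) lies inside the white tray.

```bash
cat > h.py <<'E'
import cv2,numpy as np
def load(n): return dict(np.load(n))
def ray(c,uv,z):
    uv=np.atleast_2d(np.asarray(uv,float)); K=c["camera_matrix"];R=c["R"];t=c["t"]
    d=np.c_[(uv-K[[0,1],2])/K[[0,1],[0,1]],np.ones(len(uv))]@R
    o=-R.T@t; s=(z-o[2])/d[:,2]; return o+d*s[:,None]
def proj(c,X):
    p=np.atleast_2d(X)@c["R"].T+c["t"]; return p[:,:2]/p[:,2:]*c["camera_matrix"][0,0]+c["camera_matrix"][:2,2]
def rect(c,m,z):
    """min-area rect in world of mask pixels on plane z: centre, sizes, long axis angle, centroid"""
    v,u=np.nonzero(m);P=ray(c,np.c_[u,v],z)[:,:2]
    (cx,cy),(w,h),a=cv2.minAreaRect((P*1000).astype(np.float32));
    if w<h: w,h,a=h,w,a+90
    a=(a+90)%180-90
    return np.round([cx,cy],1),np.round([w,h],1),round(a,1),np.round(P.mean(0)*1000,1),len(u)
E
python3 - <<'E'
from h import *
c=load("c0_top.npz");im=c["image"];h=cv2.cvtColor(im,cv2.COLOR_RGB2HSV);H,S,V=[h[...,i].astype(int) for i in range(3)]
def comps(m,z,lo,u0=150,u1=360,v0=130,v1=300):
    k=np.zeros_like(m);k[v0:v1,u0:u1]=m[v0:v1,u0:u1]
    n,l,s,ce=cv2.connectedComponentsWithStats(k.astype(np.uint8))
    for i in range(1,n):
        if s[i,4]>=lo: print(np.round(ce[i],1),rect(c,l==i,z))
print("blue");comps((H>95)&(H<125)&(S>120)&(V>100),.006,40)
print("red");comps(((H<6)|(H>172))&(S>120),.02,20)
print("yellow");comps((H>12)&(H<26)&(S>150)&(V>120),.064,40)
x=im[150:275,255:345]
cv2.imwrite("pics/crop.png",cv2.cvtColor(cv2.resize(x,None,fx=4.7,fy=4.7,interpolation=2),cv2.COLOR_RGB2BGR))
zm=c["z_map"];v,u=np.mgrid[:384,:512]
d=np.stack([(u-c["camera_matrix"][0,2])/481.21,(v-c["camera_matrix"][1,2])/481.21,np.ones(u.shape)],-1)*zm[...,None]
W=(d-c["t"])@c["R"];np.save("W.npy",W)
z=W[...,2];print("table z",np.median(z[200:230,240:265]),z[200:230,240:265].std())
print("heightmap");comps((z>.007)&(z<.09),.01,12)
E
```

```text
blue
[230.5 241.8] (array([455.9,  10.8]), array([124.6,  30.1]), 6.1, array([455.8,  10.9]), 430)
[209.8 244.3] (array([449.3,  72.4]), array([92.4, 52. ]), 6.2, array([449.2,  72.3]), 546)
[188.9 246.7] (array([442.8, 134. ]), array([67.5, 55.8]), 7.4, array([442.7, 134.2]), 429)
[168. 249.] (array([436.7, 196. ]), array([59.9, 28. ]), 6.2, array([436.5, 196.1]), 193)
red
[178.1 156.6] (array([710.6, 165.1]), array([23.5, 10.5]), 44.5, array([710.4, 164.7]), 29)
[276.9 210.6] (array([ 546.8, -123.9]), array([48.5, 39.2]), -12.1, array([ 545.9, -127.3]), 121)
[333.6 216.6] (array([ 526.7, -294.7]), array([26.5,  5.9]), -1.4, array([ 526.5, -293.7]), 20)
[204.1 245.8] (array([446.2, 103.3]), array([256.2, 143.4]), -84.1, array([445.4,  87.5]), 454)
[295.4 251.7] (array([ 423.3, -174.7]), array([78.8, 56.1]), 14.3, array([ 425.4, -179.7]), 313)
[157.9 250.5] (array([432.9, 223.2]), array([38.4,  5.5]), 6.8, array([433., 223.]), 28)
yellow
[223.8 139.6] (array([751. ,  24.5]), array([39.4, 18.1]), 25.9, array([751.1,  24.5]), 86)
[269.  255.7] (array([ 416.6, -102. ]), array([62.8, 31.
[... 1329 characters left out ...]
ray([ 547.4, -125.9]), 201)
[197.3 245.8] (array([445.3, 105.8]), array([261.6, 148.2]), -83.3, array([445.5, 108.6]), 3110)
[295.3 251.7] (array([ 422.9, -176.1]), array([81.9, 61.3]), 20.1, array([ 424.9, -179.8]), 411)
[268.6 254.7] (array([ 419.6, -100.7]), array([77.3, 35.8]), 10.8, array([ 417. , -101.2]), 288)
[321.5 284.3] (array([ 330.1, -256.9]), array([24.3, 22.8]), 51.8, array([ 329.6, -255. ]), 30)
[154.5 285.1] (array([335.1, 232.8]), array([29.4, 23.3]), -89.4, array([331.9, 234.4]), 62)
[310.6 284.9] (array([ 327.5, -223.3]), array([27.8,  7.3]), -72.4, array([ 328.2, -222.9]), 14)
[276.9 288.7] (array([ 319.4, -122.6]), array([18.4, 16.4]), 43.9, array([ 318.1, -124.3]), 16)
```

View pics/crop.png

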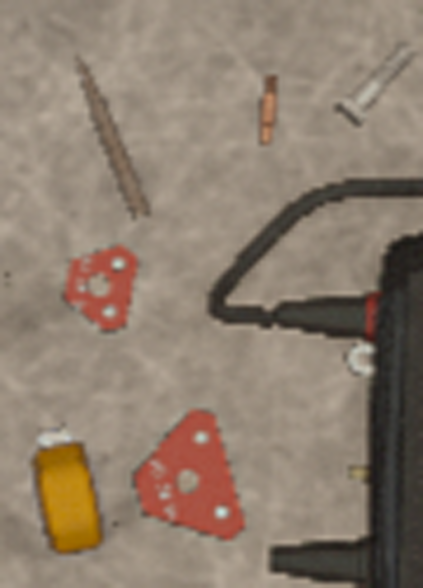

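The crop shows the punch from (80,58) to (140,215), the copper collet body at (268,108), and the bare steel hex bolt at (375,80). It also shows the small magnet at (100,288), the large magnet at (190,475) and the tape with its hook at (70,490). The identities are confirmed. Next I refine the positions.

Run:
```python
from h import *
c=load("c0_top.npz");W=np.load("W.npy");z=W[...,2]
print("cam",-c["R"].T@c["t"])
def reg(n,u0,u1,v0,v1,zl,zp):
    m=np.zeros(z.shape,bool);m[v0:v1,u0:u1]=(z[v0:v1,u0:u1]>zl)
    n_,l,s,_=cv2.connectedComponentsWithStats(m.astype(np.uint8));i=1+s[1:,4].argmax();m=l==i
    print(n,rect(c,m,zp),"zmax",np.percentile(z[m],95).round(4))
    P=W[m][:,:2];P=P-P.mean(0);w,V=np.linalg.eigh(P.T@P);a=np.degrees(np.arctan2(V[1,1],V[0,1]));print("  pca",(a+90)%180-90)
for zl in(.003,.005):
    reg("punch",268,292,158,200,zl,.006);reg("collet",304,318,160,185,zl,.005)
reg("bolt",322,348,155,180,.004,.01)
reg("smag",262,292,198,226,.008,.017);reg("bigm",280,312,230,272,.008,.017)
reg("tape top",255,283,236,275,.05,.064);reg("tape hook",255,283,236,275,.006,.01)
```

```text
cam [ 0.47379762 -0.09609485  1.43623116]
punch (array([ 640.8, -125.9]), array([112. ,  51.3]), 38.6, array([ 635.3, -135. ]), 184) zmax 0.015
  pca 27.21498032259518
collet (array([ 668. , -232.8]), array([62.6, 25.7]), -9.9, array([ 664.5, -234.9]), 70) zmax 0.014
  pca -30.34181635275803
punch (array([ 642.6, -131.7]), array([107.7,  15.3]), 23.3, array([ 636.7, -134. ]), 124) zmax 0.0156
  pca 21.69984617357207
collet (array([ 658.1, -234.2]), array([42.3, 12. ]), -1.1, array([ 657.4, -233.1]), 44) zmax 0.0146
  pca -33.87144339501012
bolt (array([ 674.4, -298.7]), array([65.7, 25. ]), -37.8, array([ 674.6, -301. ]), 94) zmax 0.0214
  pca -43.517977534614545
smag (array([ 547.4, -123.4]), array([51.3, 42.8]), -7.8, array([ 547. , -125.7]), 200) zmax 0.019
  pca -16.532992280822782
bigm (array([ 424.3, -174.3]), array([81.8, 58.3]), 15.0, array([ 425.1, -179.3]), 410) zmax 0.0211
  pca 15.271690262662815
tape top (array([ 415.7, -101.5]), array([56.5, 34.3]), 13.3, array([ 414.8, -102. ]), 221) zmax 0.0673
  pca 9.58328924060774
tape hook (array([ 419.6, -100.6]), array([77.3, 36. ]), 11.9, array([ 417.1, -101.2]), 295) zmax 0.0668
  pca 10.668240942927866
```

Request:
jog_arm:
  targets:
    - [[0.023,-0.035,0,0,0,0,0.5],[0.023,-0.035,0,0,0,0,0.5],[0.023,-0.035,0,0,0,0,0.5],[0.023,-0.035,0,0,0,0,0.5],[0.023,-0.035,0,0,0,0,0.5]]
  squeeze: 40

```text
time_s: 0.6
position: [0.2232, -0.3207, 0.2557]
tool_rot: [-0.0, 0.988, 0.153, -0.0]
wrist_force: [0.1, -0.0, 0.3]
finger_gap: 0.0425
grasp_force: 0.0
```

Request:
jog_arm:
  targets:
    - [[0.023,-0.035,0,0,0,0,0.5],[0.023,-0.035,0,0,0,0,0.5],[0.023,-0.035,0,0,0,0,0.5],[0.023,-0.035,0,0,0,0,0.5],[0.023,-0.035,0,0,0,0,0.5]]

```text
time_s: 1.1
position: [0.2796, -0.1193, 0.256]
tool_rot: [0.0, 0.988, 0.153, 0.0]
wrist_force: [0.7, -0.8, -0.1]
finger_gap: 0.0426
grasp_force: 0.0
```

```bash
cat > go.py <<'E'
import sys,numpy as np
from scipy.spatial.transform import Rotation as Ro
from workcell import observe
s=observe();q=s["tool_rot"];R=Ro.from_quat([q[1],q[2],q[3],q[0]]).as_matrix();p=s["position"]
yaw=np.degrees(np.arctan2(R[1,0],R[0,0]))
print("t",round(s["time_s"],2),"p",p.round(4),"yaw",yaw.round(2),"tilt",R[:2,2].round(4),"gap",round(s["finger_gap"],4),"q",s["joint_positions"].round(2))
a=list(map(float,sys.argv[1:]))  # x y z yaw (mm,deg)
for x,y,z,w in zip(*[iter(a)]*4):
    d=R.T@(np.array([x,y,z])/1000-p); r=-((w-yaw+90)%180-90)
    print("shift",d.round(4),"len",np.linalg.norm(d).round(3),"| rz total units",(r/4).round(2))
    # next waypoint starts here, rotated
    p=np.array([x,y,z])/1000; R=R@Ro.from_euler("z",r,degrees=True).as_matrix(); yaw+=-r
E
python3 go.py 641 -133 100 21 641 -133 27 21
```

```text
t 1.1 p [ 0.2796 -0.1193  0.256 ] yaw 17.58 tilt [ 0.0003 -0.0001] gap 0.0426 q [-0.59 -0.49  1.85  0.    1.78  0.67]
shift [0.3404 0.1222 0.1561] len 0.394 | rz total units -0.86
shift [-0.    -0.     0.073] len 0.073 | rz total units -0.0
```

Request:
jog_arm:
  targets:
    - [[0.0378,0.0136,0.0173,0,0,0,0.5],[0.0378,0.0136,0.0173,0,0,0,0.5],[0.0378,0.0136,0.0173,0,0,0,0.5],[0.0378,0.0136,0.0173,0,0,0,0.5],[0.0378,0.0136,0.0173,0,0,0,0.5]]

```text
time_s: 1.6
position: [0.4818, -0.128, 0.1685]
tool_rot: [-0.0, 0.988, 0.154, -0.0]
wrist_force: [0.8, -0.1, 1.6]
finger_gap: 0.0426
grasp_force: 0.0
```

Request:
jog_arm:
  targets:
    - [[0.0378,0.0136,0.0173,0,0,0,0.4],[0.0378,0.0136,0.0173,0,0,0,0.4],[0.0378,0.0136,0.0173,0,0,0,0.4],[0.0378,0.0136,0.0173,0,0,0,0.4],[0,0,0,0,0,-0.86,0.4]]

```text
time_s: 2.1
position: [0.6421, -0.1337, 0.0922]
tool_rot: [-0.003, 0.983, 0.184, -0.004]
wrist_force: [-0.6, 0.5, -0.4]
finger_gap: 0.0342
grasp_force: 0.0
```

```bash
python3 go.py 641 -133 27 21
python3 - <<'E'
from workcell import *
import cv2,numpy as np
a=[]
for n in("top","side"):
    c=capture(n);np.savez("c1_%s.npz"%n,**c);im=c["image"]
    from h import proj
    u,v=proj(c,[.64,-.133,.03])[0].astype(int);a.append(cv2.resize(im[v-45:v+45,u-45:u+45],(400,400),interpolation=2))
cv2.imwrite("pics/p1.png",cv2.cvtColor(np.hstack(a),cv2.COLOR_RGB2BGR))
E
```

```text
t 2.1 p [ 0.6421 -0.1337  0.0922] yaw 21.23 tilt [-0.0097  0.0034] gap 0.0342 q [-0.29  0.41  1.31  0.    1.43  0.91]
shift [-0.0003 -0.0006  0.0652] len 0.065 | rz total units 0.06
```

View pics/p1.png

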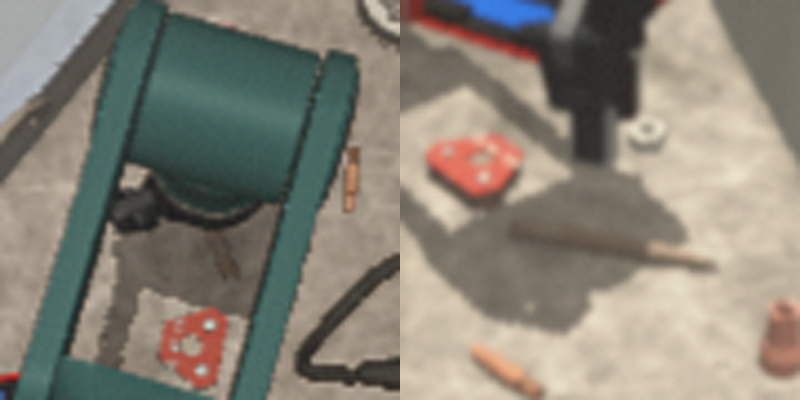

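The side view shows the gripper above the punch, at about (505–715, 220–268) in the picture. The tapered tip starts past the punch's middle, so gripping at the centre works.

Request:
jog_arm:
  targets:
    - [[0,0,0.03,0,0,0,0.4],[0,0,0.022,0,0,0,0.4],[0,0,0.012,0,0,0,0.4],[0,0,0,0,0,0,0.4],[0,0,0,0,0,0,0]]

```text
time_s: 2.7
position: [0.6414, -0.1347, 0.038]
tool_rot: [0.0, 0.983, 0.183, 0.001]
wrist_force: [0.6, 0.2, -0.2]
finger_gap: 0.0207
grasp_force: 0.0
```

Request:
jog_arm:
  targets:
    - [[0,0,0,0,0,0,0],[0,0,0,0,0,0,0],[0,0,0,0,0,0,0],[0,0,0,0,0,0,0],[0,0,0,0,0,0,0]]

```text
time_s: 3.2
position: [0.6412, -0.1346, 0.0369]
tool_rot: [0.0, 0.983, 0.183, 0.0]
wrist_force: [-0.3, -0.2, 0.4]
finger_gap: -0.0004
grasp_force: 0.4
```

The measured z lagged the command, so the fingers closed just above the punch. I'll reopen and go 9 mm lower.

Request:
jog_arm:
  targets:
    - [[0,0,-0.01,0,0,0,0.4],[0,0,0,0,0,0,0.4],[0,0,0,0,0,0,0.4],[0,0,0,0,0,0,0.4],[0,0,0.019,0,0,0,0.4]]

```text
time_s: 3.7
position: [0.6434, -0.1352, 0.0308]
tool_rot: [0.002, 0.983, 0.183, 0.003]
wrist_force: [0.5, 0.3, 0.3]
finger_gap: 0.034
grasp_force: 0.0
```

Request:
jog_arm:
  targets:
    - [[0,0,0,0,0,0,0],[0,0,0,0,0,0,0],[0,0,0,0,0,0,0],[0,0,0,0,0,0,0],[0,0,0,0,0,0,0]]

```text
time_s: 4.2
position: [0.6411, -0.1345, 0.0278]
tool_rot: [0.0, 0.983, 0.183, 0.0]
wrist_force: [-0.3, -0.1, -0.6]
finger_gap: 0.0098
grasp_force: 42.5
```

```bash
python3 go.py 640 -135 100 21 455.8 10.9 100 6.1 455.8 10.9 36 6.1
```

```text
t 4.2 p [ 0.6411 -0.1345  0.0278] yaw 21.08 tilt [ 0.0001 -0.0001] gap 0.0098 q [-0.29  0.45  1.38 -0.    1.3   0.91]
shift [-0.0012  0.0001 -0.0722] len 0.072 | rz total units 0.02
shift [-0.1197 -0.2022 -0.    ] len 0.235 | rz total units 3.73
shift [-0.    -0.     0.064] len 0.064 | rz total units -0.0
```

Request:
jog_arm:
  targets:
    - [[0,0,-0.02,0,0,0,0],[0,0,-0.025,0,0,0.93,0],[0,0,-0.027,0,0,0.93,0],[0,0,0,0,0,0.93,0],[0,0,0,0,0,0.94,0]]

```text
time_s: 4.7
position: [0.642, -0.1348, 0.1018]
tool_rot: [0.001, 0.999, 0.052, 0.002]
wrist_force: [-0.5, -0.1, -1.4]
finger_gap: 0.0107
grasp_force: 42.5
```

Request:
jog_arm:
  targets:
    - [[-0.0338,-0.0329,0,0,0,0,0],[-0.0338,-0.0329,0,0,0,0,0],[-0.0338,-0.0329,0,0,0,0,0],[-0.0338,-0.0329,0,0,0,0,0],[-0.0338,-0.0329,0,0,0,0,0]]

```text
time_s: 5.2
position: [0.4538, 0.0119, 0.0997]
tool_rot: [-0.0, 0.999, 0.053, 0.0]
wrist_force: [0.4, 0.8, 0.0]
finger_gap: 0.0101
grasp_force: 42.5
```

Request:
jog_arm:
  targets:
    - [[0,0,0,0,0,0,0],[0,0,0,0,0,0,0],[0,0,0,0,0,0,0]]

```text
time_s: 5.5
position: [0.4566, 0.0104, 0.1005]
tool_rot: [0.0, 0.999, 0.054, 0.001]
wrist_force: [0.1, -0.2, 0.7]
finger_gap: 0.01
grasp_force: 42.5
```

```bash
python3 go.py 455.8 10.9 36 6.1
python3 - <<'E'
from workcell import *
import cv2,numpy as np
a=[]
for n in("top","side"):
    c=capture(n);np.savez("c2_%s.npz"%n,**c);im=c["image"]
    from h import proj
    u,v=proj(c,[.455,.011,.05])[0].astype(int);a.append(cv2.resize(im[v-45:v+45,u-45:u+45],(400,400),interpolation=2))
cv2.imwrite("pics/p2.png",cv2.cvtColor(np.hstack(a),cv2.COLOR_RGB2BGR))
E
```

```text
t 5.5 p [0.4566 0.0104 0.1005] yaw 6.14 tilt [ 0.0024 -0.0006] gap 0.01 q [-0.1  -0.04  1.81 -0.    1.36  1.36]
shift [-0.0009 -0.0006  0.0645] len 0.064 | rz total units 0.01
```

View pics/p2.png

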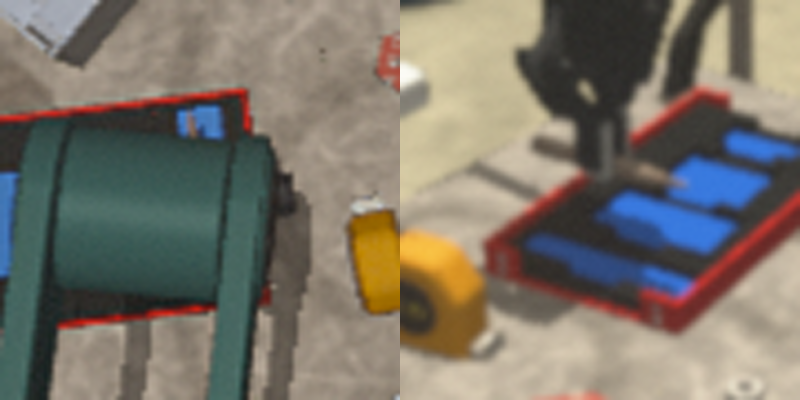

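The punch is held level near its middle, with its butt at (535,145) and its tip at (685,183) in the side view. It is above the punch slot, so I lower and release.

Request:
jog_arm:
  targets:
    - [[0,0,0.03,0,0,0,0],[0,0,0.02,0,0,0,0],[0,0,0.0155,0,0,0,0],[0,0,0,0,0,0,0],[0,0,0,0,0,0,0]]

```text
time_s: 6.1
position: [0.4562, 0.0103, 0.034]
tool_rot: [0.0, 0.999, 0.053, -0.0]
wrist_force: [0.3, 0.1, -1.0]
finger_gap: 0.0101
grasp_force: 44.2
```

Request:
jog_arm:
  targets:
    - [[0,0,0,0,0,0,0],[0,0,0,0,0,0,0.3],[0,0,0,0,0,0,0.3],[0,0,0,0,0,0,0.3],[0,0,-0.035,0,0,0,0.3]]

```text
time_s: 6.6
position: [0.4514, 0.0113, 0.065]
tool_rot: [-0.001, 0.999, 0.054, -0.006]
wrist_force: [0.6, -0.7, -0.4]
finger_gap: 0.0258
grasp_force: 0.0
```

Request:
jog_arm:
  targets:
    - [[0,0,-0.05,0,0,0,0.4],[0,0,0,0,0,0,0.4],[0,0,0,0,0,0,0.4]]

```text
time_s: 6.9
position: [0.4566, 0.0109, 0.1211]
tool_rot: [0.0, 0.999, 0.054, 0.002]
wrist_force: [-0.6, 0.5, -1.0]
finger_gap: 0.0341
grasp_force: 0.0
```

```bash
python3 go.py 657.5 -232.5 120 -6 657.5 -232.5 27 -6
```

```text
t 6.9 p [0.4566 0.0109 0.1211] yaw 6.17 tilt [ 0.0047 -0.0006] gap 0.0341 q [-0.1  -0.06  1.79 -0.    1.4   1.36]
shift [0.1736 0.2635 0.0022] len 0.316 | rz total units 3.04
shift [-0.0004 -0.      0.093 ] len 0.093 | rz total units -0.0
```

Request:
jog_arm:
  targets:
    - [[0.0248,0.0376,0,0,0,0,0.4],[0.0248,0.0376,0,0,0,0,0.4],[0.0248,0.0376,0,0,0,0,0.4],[0.0248,0.0376,0,0,0,0,0.4],[0.0248,0.0376,0,0,0,0,0.4]]

```text
time_s: 7.4
position: [0.5987, -0.1638, 0.1166]
tool_rot: [-0.001, 0.999, 0.054, -0.002]
wrist_force: [0.6, 0.9, 1.0]
finger_gap: 0.0339
grasp_force: 0.0
```

Request:
jog_arm:
  targets:
    - [[0.0248,0.0376,0,0,0,0,0.4],[0.0248,0.0376,0,0,0,0,0.4],[0,0,0,0,0,1,0.4],[0,0,0,0,0,1,0.4],[0,0,0,0,0,1,0.4]]

```text
time_s: 7.9
position: [0.6553, -0.2322, 0.1156]
tool_rot: [-0.001, 0.999, -0.053, -0.002]
wrist_force: [0.0, -0.3, 0.2]
finger_gap: 0.0343
grasp_force: 0.0
```

Request:
jog_arm:
  targets:
    - [[0,0,0.04,0,0,0,0.4],[0,0,0,0,0,0,0.4],[0,0,0,0,0,0,0.4]]

```text
time_s: 8.2
position: [0.6544, -0.2313, 0.0758]
tool_rot: [-0.001, 0.999, -0.051, -0.003]
wrist_force: [-0.7, 0.2, 0.6]
finger_gap: 0.0344
grasp_force: 0.0
```

```bash
python3 go.py 657.5 -232.5 27 -6
python3 - <<'E'
from workcell import *
import cv2,numpy as np
from h import *
a=[]
c=capture("top");np.savez("c3_top.npz",**c);im=c["image"];u,v=proj(c,[.455,.06,.01])[0].astype(int);a.append(cv2.resize(im[v-45:v+45,u-45:u+45],(400,400),interpolation=2))
c=capture("side");im=c["image"];u,v=proj(c,[.657,-.232,.02])[0].astype(int);a.append(cv2.resize(im[v-45:v+45,u-45:u+45],(400,400),interpolation=2))
cv2.imwrite("pics/p3.png",cv2.cvtColor(np.hstack(a),cv2.COLOR_RGB2BGR))
E
```

```text
t 8.2 p [ 0.6544 -0.2313  0.0758] yaw -5.84 tilt [-0.0063  0.0027] gap 0.0344 q [-0.42  0.5   1.22 -0.    1.43  1.25]
shift [0.0035 0.001  0.0488] len 0.049 | rz total units 0.04
```

View pics/p3.png

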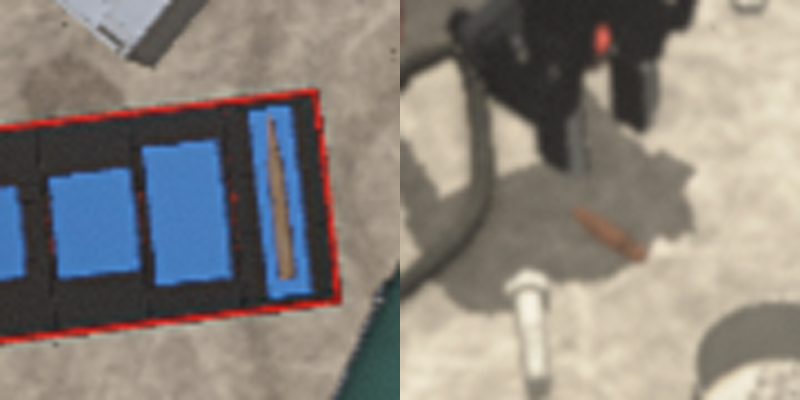

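The punch lies in its slot, at about (280,200) in the left half. The collet body, at (608,233) in the right half, sits under the open fingers.

Request:
jog_arm:
  targets:
    - [[0.002,0.001,0.03,0,0,0,0.4],[0,0,0.012,0,0,0,0.4],[0,0,0,0,0,0,0.4],[0,0,0,0,0,0,0.4],[0,0,0,0,0,0,0.4]]

```text
time_s: 8.8
position: [0.659, -0.2337, 0.039]
tool_rot: [0.001, 0.999, -0.051, 0.001]
wrist_force: [-0.6, -0.2, -0.1]
finger_gap: 0.0339
grasp_force: 0.0
```

```bash
python3 go.py 657.5 -232.5 27 -6
```

```text
t 8.8 p [ 0.659  -0.2337  0.039 ] yaw -5.84 tilt [ 0.0026 -0.0012] gap 0.0339 q [-0.42  0.53  1.25 -0.    1.36  1.25]
shift [-0.0017 -0.0011  0.012 ] len 0.012 | rz total units 0.04
```

Request:
jog_arm:
  targets:
    - [[-0.0015,-0.001,0.0115,0,0,0,0.4],[0,0,0,0,0,0,0.4],[0,0,0,0,0,0,0],[0,0,0,0,0,0,0],[0,0,0,0,0,0,0]]

```text
time_s: 9.3
position: [0.6569, -0.2323, 0.0259]
tool_rot: [0.0, 0.999, -0.051, 0.0]
wrist_force: [-0.1, -0.9, -0.5]
finger_gap: 0.0074
grasp_force: 42.3
```

Request:
jog_arm:
  targets:
    - [[0,0,0,0,0,0,0],[0,0,0,0,0,0,0]]

```text
time_s: 9.5
position: [0.6568, -0.2322, 0.0257]
tool_rot: [0.0, 0.999, -0.051, 0.0]
wrist_force: [-0.1, -1.4, -0.3]
finger_gap: 0.0081
grasp_force: 42.4
```

```bash
python3 go.py 657.5 -232.5 100 6.1 460 10 100 6.1 436.5 196 100 6.1 436.5 196 35 6.1
```

```text
t 9.5 p [ 0.6568 -0.2322  0.0257] yaw -5.84 tilt [ 0.0002 -0.0002] gap 0.0081 q [-0.42  0.54  1.26 -0.    1.34  1.25]
shift [ 0.0007  0.0002 -0.0743] len 0.074 | rz total units -2.99
shift [-1.706e-01 -2.621e-01 -1.000e-04] len 0.313 | rz total units -0.0
shift [-0.0036 -0.1874 -0.    ] len 0.187 | rz total units -0.0
shift [-0.    -0.     0.065] len 0.065 | rz total units -0.0
```

Request:
jog_arm:
  targets:
    - [[0,0,-0.02,0,0,0,0],[0,0,-0.027,0,0,-1,0],[0,0,-0.028,0,0,-1,0],[0,0,0,0,0,-0.99,0],[-0.0244,-0.0374,0,0,0,0,0]]

```text
time_s: 10.0
position: [0.6308, -0.2012, 0.101]
tool_rot: [0.002, 0.999, 0.052, 0.002]
wrist_force: [-0.5, 1.3, -1.3]
finger_gap: 0.0081
grasp_force: 42.4
```

Request:
jog_arm:
  targets:
    - [[-0.0244,-0.0374,0,0,0,0,0],[-0.0244,-0.0374,0,0,0,0,0],[-0.0244,-0.0374,0,0,0,0,0],[-0.0244,-0.0374,0,0,0,0,0],[-0.0244,-0.0374,0,0,0,0,0]]

```text
time_s: 10.5
position: [0.4859, -0.0235, 0.1006]
tool_rot: [-0.0, 0.999, 0.053, 0.0]
wrist_force: [-0.1, 0.2, -0.0]
finger_gap: 0.0084
grasp_force: 42.4
```

Request:
jog_arm:
  targets:
    - [[-0.0244,-0.0374,0,0,0,0,0],[-0.001,-0.047,0,0,0,0,0],[-0.001,-0.047,0,0,0,0,0],[-0.001,-0.047,0,0,0,0,0],[-0.001,-0.047,0,0,0,0,0]]

```text
time_s: 11.0
position: [0.4344, 0.1981, 0.101]
tool_rot: [-0.0, 0.999, 0.053, 0.001]
wrist_force: [0.7, 0.1, -0.2]
finger_gap: 0.0077
grasp_force: 42.4
```

Request:
jog_arm:
  targets:
    - [[0,0,0,0,0,0,0],[0,0,0,0,0,0,0],[0,0,0,0,0,0,0],[0,0,0,0,0,0,0]]

```text
time_s: 11.4
position: [0.4353, 0.1951, 0.1005]
tool_rot: [0.0, 0.999, 0.052, -0.0]
wrist_force: [-0.0, -0.3, -0.4]
finger_gap: 0.0081
grasp_force: 42.4
```

```bash
python3 go.py 436.5 196 34 6.1
```

```text
t 11.4 p [0.4353 0.1951 0.1005] yaw 5.99 tilt [-0.     -0.0005] gap 0.0081 q [ 0.3   0.01  1.77 -0.    1.36  1.77]
shift [ 0.0013 -0.0008  0.0665] len 0.067 | rz total units -0.03
```

Request:
jog_arm:
  targets:
    - [[0.001,-0.001,0.03,0,0,0,0],[0,0,0.025,0,0,0,0],[0,0,0.0125,0,0,0,0],[0,0,0,0,0,0,0],[0,0,0,0,0,0,0]]

```text
time_s: 11.9
position: [0.4365, 0.1968, 0.0334]
tool_rot: [0.0, 0.999, 0.053, 0.0]
wrist_force: [-0.4, 0.3, 0.0]
finger_gap: 0.0078
grasp_force: 43.6
```

Request:
jog_arm:
  targets:
    - [[0,0,0,0,0,0,0],[0,0,0,0,0,0,0.3],[0,0,0,0,0,0,0.3],[0,0,0,0,0,0,0.3],[0,0,-0.035,0,0,0,0.3]]

```text
time_s: 12.4
position: [0.432, 0.1963, 0.0636]
tool_rot: [0.002, 0.999, 0.053, -0.006]
wrist_force: [0.5, 0.5, -0.6]
finger_gap: 0.0257
grasp_force: 0.0
```

Request:
jog_arm:
  targets:
    - [[0,0,-0.05,0,0,0,0.75],[0,0,0,0,0,0,0.75],[0,0,0,0,0,0,0.75]]

```text
time_s: 12.7
position: [0.437, 0.1979, 0.12]
tool_rot: [-0.0, 0.999, 0.053, 0.002]
wrist_force: [-0.5, 0.2, -0.5]
finger_gap: 0.0642
grasp_force: 0.0
```

```bash
python3 go.py 460 0 119 6.1 547 -124 119 -12 547 -124 30 -12
```

```text
t 12.7 p [0.437  0.1979 0.12  ] yaw 6.13 tilt [0.0041 0.0012] gap 0.0642 q [ 0.31 -0.    1.74 -0.    1.4   1.77]
shift [0.0018 0.1993 0.0008] len 0.199 | rz total units 0.01
shift [0.0733 0.1325 0.0002] len 0.151 | rz total units 4.53
shift [-0.0003  0.0002  0.089 ] len 0.089 | rz total units -0.0
```

Request:
jog_arm:
  targets:
    - [[0,0.0495,0,0,0,0,0.75],[0,0.0495,0,0,0,0,0.75],[0,0.0495,0,0,0,0,0.75],[0,0.0495,0,0,0,0,0.75],[0.0244,0.0445,0,0,0,0,0.75]]

```text
time_s: 13.2
position: [0.4825, -0.0421, 0.1158]
tool_rot: [-0.001, 0.999, 0.053, -0.003]
wrist_force: [0.9, 0.3, -0.1]
finger_gap: 0.064
grasp_force: 0.0
```

Request:
jog_arm:
  targets:
    - [[0.0244,0.0445,0,0,0,0,0.75],[0.0244,0.0445,0,0,0,0,0.75],[0,0,0,0,0,0.91,0.75],[0,0,0,0,0,0.91,0.75],[0,0,0.02,0,0,0.91,0.75]]

```text
time_s: 13.7
position: [0.5438, -0.1234, 0.0984]
tool_rot: [0.0, 0.999, -0.044, 0.001]
wrist_force: [0.2, 1.9, 0.5]
finger_gap: 0.0642
grasp_force: 0.0
```

Request:
jog_arm:
  targets:
    - [[0,0,0.02,0,0,0.9,0.75],[0,0,0,0,0,0.9,0.75],[0,0,0,0,0,0,0.75],[0,0,0,0,0,0,0.75],[0,0,0,0,0,0,0.75]]

```text
time_s: 14.2
position: [0.5428, -0.1225, 0.0781]
tool_rot: [0.0, 0.995, -0.104, 0.0]
wrist_force: [0.4, -0.5, -0.3]
finger_gap: 0.0642
grasp_force: 0.0
```

```bash
python3 go.py 547 -124 26.5 -12
python3 - <<'E'
from workcell import *
import cv2,numpy as np
from h import *
a=[]
c=capture("top");im=c["image"];u,v=proj(c,[.455,.1,.01])[0].astype(int);a.append(cv2.resize(im[v-45:v+45,u-45:u+45],(400,400),interpolation=2))
c=capture("side");im=c["image"];u,v=proj(c,[.547,-.124,.02])[0].astype(int);a.append(cv2.resize(im[v-45:v+45,u-45:u+45],(400,400),interpolation=2))
cv2.imwrite("pics/p4.png",cv2.cvtColor(np.hstack(a),cv2.COLOR_RGB2BGR))
E
```

```text
t 14.2 p [ 0.5428 -0.1225  0.0781] yaw -11.95 tilt [ 0.0001 -0.0001] gap 0.0642 q [-0.32  0.2   1.6  -0.    1.34  1.46]
shift [0.0045 0.0006 0.0516] len 0.052 | rz total units 0.01
```

View pics/p4.png

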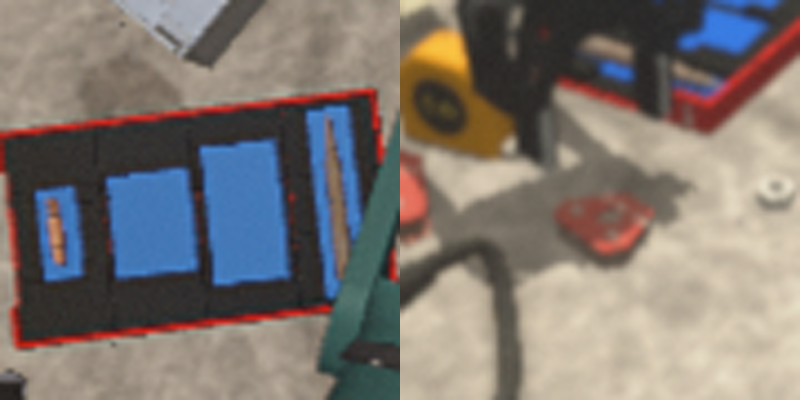

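The collet lies in its cut-out at (58,232) in the left half. The small magnet at (603,222) in the right half is between the fingers, so I descend.

Request:
jog_arm:
  targets:
    - [[0.0045,0.0005,0.025,0,0,0,0.75],[0,0,0.018,0,0,0,0.75],[0,0,0.0085,0,0,0,0.75],[0,0,0,0,0,0,0.75],[0,0,0,0,0,0,0.3]]

```text
time_s: 14.8
position: [0.5475, -0.124, 0.0274]
tool_rot: [0.0, 0.995, -0.105, 0.001]
wrist_force: [0.4, -0.3, 0.2]
finger_gap: 0.0511
grasp_force: 0.0
```

Request:
jog_arm:
  targets:
    - [[0,0,0,0,0,0,0.2],[0,0,0,0,0,0,0.2],[0,0,0,0,0,0,0.2],[0,0,0,0,0,0,0.2]]

```text
time_s: 15.2
position: [0.5481, -0.1242, 0.0282]
tool_rot: [0.0, 0.995, -0.105, 0.002]
wrist_force: [-0.4, 0.4, 6.5]
finger_gap: 0.0381
grasp_force: 41.0
```

```bash
python3 go.py 547 -124 110 6.1 442.7 134.1 110 6.1 442.7 134.1 33 6.1
```

```text
t 15.2 p [ 0.5481 -0.1242  0.0282] yaw -12.0 tilt [ 0.003 -0.001] gap 0.0381 q [-0.32  0.27  1.64 -0.    1.24  1.46]
shift [-0.0009  0.     -0.0818] len 0.082 | rz total units -4.52
shift [-0.0763 -0.2677 -0.0006] len 0.278 | rz total units -0.0
shift [-0.0002 -0.0001  0.077 ] len 0.077 | rz total units -0.0
```

Request:
jog_arm:
  targets:
    - [[0,0,-0.02,0,0,0,0.2],[0,0,-0.03,0,0,0,0.2],[0,0,-0.033,0,0,0,0.2],[0,0,0,0,0,0,0.2],[0,0,0,0,0,0,0.2]]

```text
time_s: 15.7
position: [0.547, -0.1239, 0.1097]
tool_rot: [0.0, 0.995, -0.105, 0.0]
wrist_force: [-0.7, -0.0, -2.0]
finger_gap: 0.0381
grasp_force: 40.6
```

```bash
python3 go.py 547 -124 110 6.1 442.7 134.1 110 6.1
python3 - <<'E'
from workcell import *
import cv2,numpy as np
from h import *
c=capture("side");im=c["image"];u,v=proj(c,[.547,-.124,.09])[0].astype(int);a=(cv2.resize(im[v-40:v+60,u-50:u+50],(500,500),interpolation=2))
cv2.imwrite("pics/p5.png",cv2.cvtColor(a,cv2.COLOR_RGB2BGR))
E
```

```text
t 15.7 p [ 0.547  -0.1239  0.1097] yaw -12.0 tilt [ 0.0007 -0.0004] gap 0.0381 q [-0.32  0.18  1.56 -0.    1.4   1.46]
shift [-0.      0.0001 -0.0003] len 0.0 | rz total units -4.53
shift [-7.630e-02 -2.677e-01 -2.000e-04] len 0.278 | rz total units 0.0
```

View pics/p5.png

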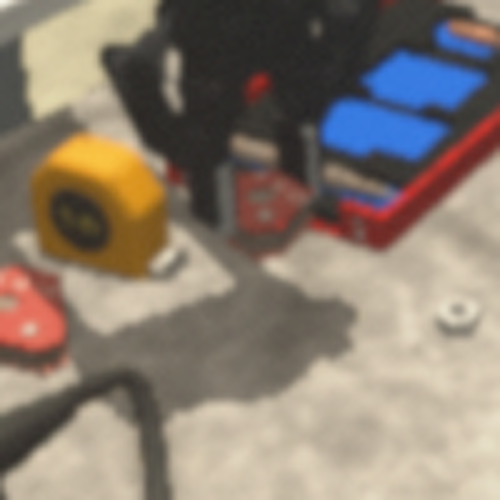

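The magnet is held between the pads at (265,200) and looks about level. I carry it to its cut-out.

Request:
jog_arm:
  targets:
    - [[0,0,0,0,0,-0.91,0.2],[0,0,0,0,0,-0.91,0.2],[0,0,0,0,0,-0.91,0.2],[0,0,0,0,0,-0.9,0.2],[0,0,0,0,0,-0.9,0.2]]

```text
time_s: 16.25
position: [0.5454, -0.1234, 0.1065]
tool_rot: [-0.001, 0.999, 0.055, -0.003]
wrist_force: [-0.5, -0.3, -1.1]
finger_gap: 0.038
grasp_force: 40.6
```

Request:
jog_arm:
  targets:
    - [[-0.0127,-0.0446,0,0,0,0,0.2],[-0.0127,-0.0446,0,0,0,0,0.2],[-0.0127,-0.0446,0,0,0,0,0.2],[-0.0127,-0.0446,0,0,0,0,0.2],[-0.0127,-0.0446,0,0,0,0,0.2]]

```text
time_s: 16.75
position: [0.4575, 0.0924, 0.1069]
tool_rot: [0.0, 0.999, 0.053, -0.002]
wrist_force: [1.3, 0.8, -1.5]
finger_gap: 0.038
grasp_force: 40.7
```

Request:
jog_arm:
  targets:
    - [[-0.0127,-0.0446,0,0,0,0,0.2],[0,0,0,0,0,0,0.2],[0,0,0,0,0,0,0.2],[0,0,0,0,0,0,0.2],[0,0,0,0,0,0,0.2]]

```text
time_s: 17.25
position: [0.4429, 0.1328, 0.1089]
tool_rot: [0.0, 0.999, 0.052, -0.001]
wrist_force: [0.2, 1.0, -1.8]
finger_gap: 0.038
grasp_force: 40.8
```

```bash
python3 go.py 442.7 134.1 34.5 6.1
python3 - <<'E'
from workcell import *
import cv2,numpy as np
from h import *
c=capture("side");im=c["image"];u,v=proj(c,[.443,.134,.09])[0].astype(int);a=(cv2.resize(im[v-30:v+50,u-40:u+40],(560,560),interpolation=2))
cv2.imwrite("pics/p6.png",cv2.cvtColor(a,cv2.COLOR_RGB2BGR))
E
```

```text
t 17.25 p [0.4429 0.1328 0.1089] yaw 5.99 tilt [-0.0012 -0.0007] gap 0.038 q [ 0.17 -0.03  1.79 -0.    1.38  1.64]
shift [ 0.     -0.0013  0.0744] len 0.074 | rz total units -0.03
```

View pics/p6.png

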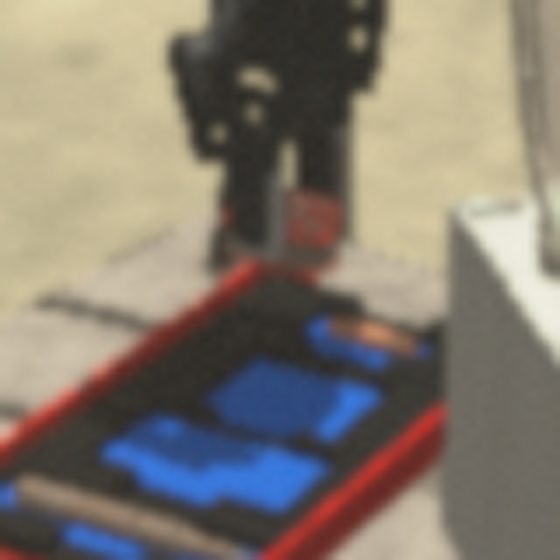

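The magnet hangs level in the grip at (310,222). Its shadow fills the magnet cut-out at (265,395), so I lower it.

Request:
jog_arm:
  targets:
    - [[0,-0.001,0.03,0,0,0,0.2],[0,0,0.025,0,0,0,0.2],[0,0,0.01,0,0,0,0.2],[0,0,0.008,0,0,0,0.2],[0,0,0,0,0,0,0.2]]

```text
time_s: 17.8
position: [0.4425, 0.1346, 0.036]
tool_rot: [0.0, 0.999, 0.053, -0.001]
wrist_force: [-0.4, -0.7, -1.8]
finger_gap: 0.038
grasp_force: 40.8
```

Request:
jog_arm:
  targets:
    - [[0,0,0,0,0,0,0.2],[0,0,0,0,0,0,0.2]]

```text
time_s: 18.0
position: [0.4437, 0.1352, 0.0379]
tool_rot: [-0.0, 0.999, 0.053, 0.001]
wrist_force: [-0.1, -0.6, -1.3]
finger_gap: 0.0383
grasp_force: 40.8
```

Request:
jog_arm:
  targets:
    - [[0,0,0.0025,0,0,0,0.2],[0,0,0,0,0,0,0.2],[0,0,0,0,0,0,0.2],[0,0,0,0,0,0,0.2]]

```text
time_s: 18.4
position: [0.4427, 0.1351, 0.0343]
tool_rot: [0.0, 0.999, 0.053, 0.0]
wrist_force: [-0.5, 0.0, -1.1]
finger_gap: 0.0381
grasp_force: 40.9
```

Request:
jog_arm:
  targets:
    - [[0,0,0,0,0,0,0.57],[0,0,0,0,0,0,0.57],[0,0,0,0,0,0,0.57],[0,0,-0.035,0,0,0,0.57],[0,0,-0.05,0,0,0,0.57]]

```text
time_s: 18.9
position: [0.44, 0.1346, 0.1167]
tool_rot: [0.001, 0.999, 0.053, -0.004]
wrist_force: [1.1, -0.8, -0.6]
finger_gap: 0.0487
grasp_force: 0.0
```

Request:
jog_arm:
  targets:
    - [[0,0,-0.03,0,0,0,0.65],[0,0,0,0,0,0,0.65],[0,0,0,0,0,0,0.65]]

```text
time_s: 19.2
position: [0.443, 0.1351, 0.1498]
tool_rot: [-0.0, 0.999, 0.053, 0.001]
wrist_force: [0.3, 0.4, -0.8]
finger_gap: 0.0552
grasp_force: 0.0
```

```bash
python3 go.py 421 -101.2 149 10.8 421 -101.2 46 10.8
```

```text
t 19.2 p [0.443  0.1351 0.1498] yaw 6.12 tilt [0.002  0.0002] gap 0.0552 q [ 0.17 -0.06  1.73 -0.    1.47  1.64]
shift [-0.0471  0.2327  0.0007] len 0.237 | rz total units -1.17
shift [-0.0002 -0.      0.103 ] len 0.103 | rz total units -0.0
```

Request:
jog_arm:
  targets:
    - [[-0.0094,0.0466,0,0,0,0,0.65],[-0.0094,0.0466,0,0,0,0,0.65],[-0.0094,0.0466,0,0,0,0,0.65],[-0.0094,0.0466,0,0,0,0,0.65],[-0.0094,0.0466,0,0,0,0,0.65]]

```text
time_s: 19.7
position: [0.419, -0.1028, 0.1469]
tool_rot: [-0.001, 0.999, 0.054, -0.002]
wrist_force: [1.4, 0.6, 0.4]
finger_gap: 0.0554
grasp_force: 0.0
```

Request:
jog_arm:
  targets:
    - [[0,0,0,0,0,-0.59,0.65],[0,0,0,0,0,-0.58,0.65],[0,0,0,0,0,0,0.65],[0,0,0,0,0,0,0.65],[0,0,0,0,0,0,0.65]]

```text
time_s: 20.2
position: [0.4203, -0.1011, 0.1482]
tool_rot: [-0.0, 0.996, 0.094, -0.001]
wrist_force: [0.5, -0.2, -0.9]
finger_gap: 0.0555
grasp_force: 0.0
```

```bash
python3 go.py 421 -101.2 46 10.8
python3 - <<'E'
from workcell import *
import cv2,numpy as np
from h import *
a=[]
c=capture("top");im=c["image"];u,v=proj(c,[.455,.1,.01])[0].astype(int);a.append(cv2.resize(im[v-45:v+45,u-45:u+45],(400,400),interpolation=2))
c=capture("side");im=c["image"];u,v=proj(c,[.42,-.1,.06])[0].astype(int);a.append(cv2.resize(im[v-45:v+45,u-45:u+45],(400,400),interpolation=2))
cv2.imwrite("pics/p7.png",cv2.cvtColor(np.hstack(a),cv2.COLOR_RGB2BGR))
E
```

```text
t 20.2 p [ 0.4203 -0.1011  0.1482] yaw 10.81 tilt [-0.0016  0.0005] gap 0.0555 q [-0.37 -0.13  1.8  -0.    1.47  1.01]
shift [0.0008 0.0003 0.1022] len 0.102 | rz total units 0.0
```

View pics/p7.png

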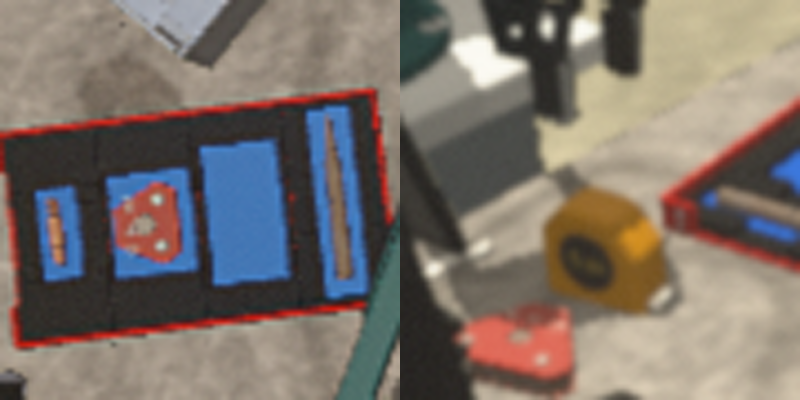

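The magnet lies flat in its cut-out at (148,225), with the collet at (58,232) and the punch at (338,200). The tape, at (605,250) in the right half, stands below the open fingers.

Request:
jog_arm:
  targets:
    - [[0.0008,0,0.04,0,0,0,0.65],[0,0,0.04,0,0,0,0.65],[0,0,0.021,0,0,0,0.65],[0,0,0,0,0,0,0.65],[0,0,0,0,0,0,0.65]]

```text
time_s: 20.8
position: [0.4218, -0.1013, 0.0485]
tool_rot: [0.0, 0.996, 0.094, 0.0]
wrist_force: [0.2, 0.4, 0.2]
finger_gap: 0.0553
grasp_force: 0.0
```

Request:
jog_arm:
  targets:
    - [[0,0,0,0,0,0,0.2],[0,0,0,0,0,0,0.2],[0,0,0,0,0,0,0.2],[0,0,0,0,0,0,0.2]]
  squeeze: 60

```text
time_s: 21.2
position: [0.4233, -0.102, 0.0503]
tool_rot: [0.001, 0.996, 0.094, 0.002]
wrist_force: [0.4, 1.2, 7.1]
finger_gap: 0.0334
grasp_force: 61.2
```

```bash
python3 go.py 421 -101.2 116 6.1 449.2 72.3 116 6.1 449.2 72.3 53 6.1
```

```text
t 21.2 p [ 0.4233 -0.102   0.0503] yaw 10.8 tilt [ 0.0047 -0.0016] gap 0.0334 q [-0.37 -0.03  1.92  0.    1.25  1.02]
shift [-0.0018 -0.0011 -0.0657] len 0.066 | rz total units 1.17
shift [ 0.0465 -0.1695 -0.0002] len 0.176 | rz total units -0.0
shift [-0.0003 -0.0001  0.063 ] len 0.063 | rz total units -0.0
```

Request:
jog_arm:
  targets:
    - [[0,0,-0.02,0,0,0,0.2],[0,0,-0.03,0,0,0.59,0.2],[0,0,-0.016,0,0,0.58,0.2],[0,0,0,0,0,0,0.2],[0.0116,-0.0424,0,0,0,0,0.2]]

```text
time_s: 21.7
position: [0.4285, -0.0613, 0.114]
tool_rot: [0.002, 0.999, 0.05, 0.0]
wrist_force: [0.5, 1.5, -2.1]
finger_gap: 0.0329
grasp_force: 60.7
```

Request:
jog_arm:
  targets:
    - [[0.0116,-0.0424,0,0,0,0,0.2],[0.0116,-0.0424,0,0,0,0,0.2],[0.0116,-0.0424,0,0,0,0,0.2],[0,0,0,0,0,0,0.2],[0,0,0,0,0,0,0.2]]

```text
time_s: 22.2
position: [0.4485, 0.0728, 0.1125]
tool_rot: [0.0, 0.998, 0.055, -0.002]
wrist_force: [-0.2, -0.5, -1.0]
finger_gap: 0.0332
grasp_force: 60.8
```

Request:
jog_arm:
  targets:
    - [[0,0,0,0,0,0,0.2],[0,0,0,0,0,0,0.2],[0,0,0,0,0,0,0.2]]

```text
time_s: 22.5
position: [0.4495, 0.0709, 0.1139]
tool_rot: [0.0, 0.999, 0.052, -0.0]
wrist_force: [-0.1, 0.7, -2.0]
finger_gap: 0.0331
grasp_force: 60.8
```

```bash
python3 go.py 449.2 72.3 57 6.1
python3 - <<'E'
from workcell import *
import cv2,numpy as np
from h import *
a=[]
for n in("top","side"):
    c=capture(n);im=c["image"];u,v=proj(c,[.45,.072,.08])[0].astype(int);a.append(cv2.resize(im[v-45:v+45,u-45:u+45],(400,400),interpolation=2))
cv2.imwrite("pics/p8.png",cv2.cvtColor(np.hstack(a),cv2.COLOR_RGB2BGR))
E
```

```text
t 22.5 p [0.4495 0.0709 0.1139] yaw 5.99 tilt [-0.0004 -0.0003] gap 0.0331 q [ 0.03 -0.05  1.8  -0.    1.39  1.5 ]
shift [-0.0001 -0.0014  0.0569] len 0.057 | rz total units -0.03
```

View pics/p8.png

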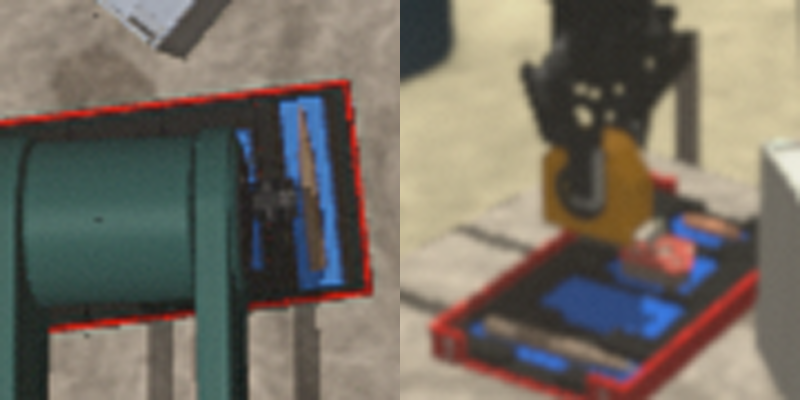

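The tape hangs upright at (600,190) above its cut-out at (605,300), so I lower it.

Request:
jog_arm:
  targets:
    - [[0,-0.0013,0.025,0,0,0,0.2],[0,0,0.02,0,0,0,0.2],[0,0,0.009,0,0,0,0.2],[0,0,0,0,0,0,0.2],[0,0,0,0,0,0,0.2]]

```text
time_s: 23.1
position: [0.45, 0.0733, 0.0608]
tool_rot: [0.0, 0.999, 0.053, 0.001]
wrist_force: [0.6, -0.3, -1.6]
finger_gap: 0.0329
grasp_force: 60.8
```

Request:
jog_arm:
  targets:
    - [[0,0,0,0,0,0,0.2],[0,0,0,0,0,0,0.2]]

```text
time_s: 23.3
position: [0.4503, 0.0734, 0.0613]
tool_rot: [0.0, 0.999, 0.053, 0.001]
wrist_force: [-0.4, -0.2, -1.9]
finger_gap: 0.033
grasp_force: 60.8
```

```bash
python3 go.py 449.2 72.3 56 6.1
```

```text
t 23.3 p [0.4503 0.0734 0.0613] yaw 6.11 tilt [0.0024 0.    ] gap 0.033 q [ 0.04  0.01  1.86 -0.    1.28  1.5 ]
shift [-0.0012  0.001   0.0053] len 0.005 | rz total units 0.0
```

Request:
jog_arm:
  targets:
    - [[-0.001,0.001,0.004,0,0,0,0.2],[0,0,0,0,0,0,0.2],[0,0,0,0,0,0,0.2],[0,0,0,0,0,0,0.2]]

```text
time_s: 23.7
position: [0.4489, 0.0723, 0.0564]
tool_rot: [0.0, 0.999, 0.053, 0.001]
wrist_force: [0.4, -0.1, -0.6]
finger_gap: 0.0329
grasp_force: 60.9
```

```bash
python3 go.py 449.2 72.3 55 6.1
```

```text
t 23.7 p [0.4489 0.0723 0.0564] yaw 6.12 tilt [ 0.0011 -0.0002] gap 0.0329 q [ 0.03  0.01  1.87 -0.    1.27  1.5 ]
shift [ 0.0003 -0.      0.0014] len 0.001 | rz total units 0.0
```

Request:
jog_arm:
  targets:
    - [[0,0,0.001,0,0,0,0.2],[0,0,0,0,0,0,0.2],[0,0,0,0,0,0,0.53],[0,0,0,0,0,0,0.53],[0,0,0,0,0,0,0.53]]

```text
time_s: 24.2
position: [0.4483, 0.0723, 0.0548]
tool_rot: [-0.0, 0.999, 0.053, -0.0]
wrist_force: [-0.8, -0.2, 0.8]
finger_gap: 0.0448
grasp_force: 0.0
```

Request:
jog_arm:
  targets:
    - [[0,0,-0.02,0,0,0,0.53],[0,0,-0.04,0,0,0,0.53],[0,0,-0.05,0,0,0,0.53],[0,0,-0.04,0,0,0,0.53],[-0.03,0.04,0,0,0,0,0.53]]

```text
time_s: 24.7
position: [0.4278, 0.0315, 0.2124]
tool_rot: [-0.0, 0.998, 0.057, 0.008]
wrist_force: [1.3, -1.5, 0.2]
finger_gap: 0.0451
grasp_force: 0.0
```

Request:
jog_arm:
  targets:
    - [[-0.03,0.04,0,0,0,0,0.53],[-0.03,0.04,0,0,0,0,0.53],[-0.01,0.04,0,0,0,0,0.53],[0,0.04,0,0,0,0,0.53],[0,0,0,0,0,0,0.53]]

```text
time_s: 25.2
position: [0.37, -0.1409, 0.205]
tool_rot: [0.001, 0.999, 0.05, -0.0]
wrist_force: [0.4, 1.5, 0.1]
finger_gap: 0.0452
grasp_force: 0.0
```

```bash
python3 go.py
python3 - <<'E'
from workcell import *
import cv2,numpy as np
from h import *
a=[]
for n in("top","side"):
    c=capture(n);np.savez("c9_%s.npz"%n,**c);im=c["image"];u,v=proj(c,[.446,.08,.03])[0].astype(int);a.append(cv2.resize(im[v-45:v+45,u-45:u+45],(400,400),interpolation=2))
cv2.imwrite("pics/p9.png",cv2.cvtColor(np.hstack(a),cv2.COLOR_RGB2BGR))
c=load("c9_top.npz");h=cv2.cvtColor(c["image"],cv2.COLOR_RGB2HSV);H,S,V=[h[...,i].astype(int) for i in range(3)]
o=load("c0_top.npz")
Y=(H>12)&(H<26)&(S>150)&(V>100)
def reg(n,m,z,u0,u1,v0,v1):
    k=np.zeros(m.shape,np.uint8);k[v0:v1,u0:u1]=m[v0:v1,u0:u1]
    _,l,s,_=cv2.connectedComponentsWithStats(k);i=1+s[1:,4].argmax();print(n,rect(c,l==i,z))
reg("tape",Y,.07,195,228,225,270)
reg("mag",((H<8)|(H>172))&(S>110),.023,178,199,232,262)
br=((H<20)|(H>170))&(S>40)&(S<200)&(V>70)
reg("collet",br,.011,163,174,236,262)
reg("punch",br,.012,224,238,222,262)
for nm,(u0,u1,v0,v1) in dict(big=(280,312,230,272),bolt=(322,348,155,180)).items():
    print(nm,"diff",np.abs(c["image"][v0:v1,u0:u1].astype(int)-o["image"][v0:v1,u0:u1]).mean().round(2))
E
```

```text
t 25.2 p [ 0.37   -0.1409  0.205 ] yaw 5.73 tilt [-0.0002 -0.0019] gap 0.0452 q [-0.51 -0.25  1.79 -0.    1.61  0.96]
tape (array([441.8,  71. ]), array([61.8, 32.9]), 4.3, array([441.3,  70.1]), 240)
mag (array([443.7, 134.1]), array([49.5, 41. ]), 0.2, array([443.1, 132.2]), 146)
collet (array([438.3, 198. ]), array([38.2,  5.9]), 0.4, array([438.3, 198. ]), 34)
punch (array([453.8,  10.6]), array([91.7,  8.1]), 6.1, array([448.3,   9.9]), 79)
big diff 11.24
bolt diff 2.53
```

View pics/p9.png

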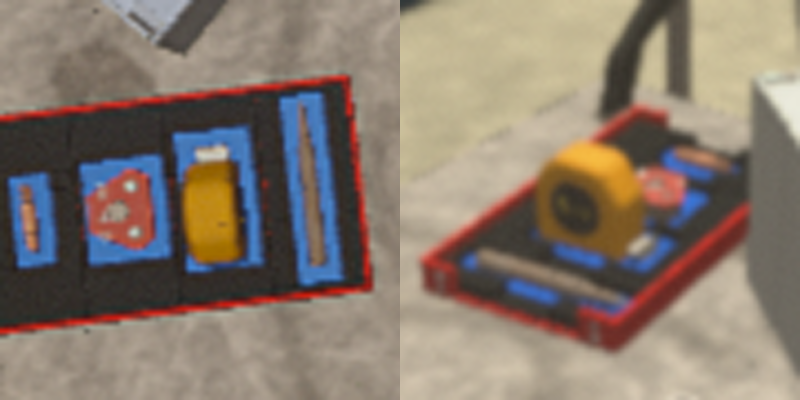

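All four things are in their cut-outs: collet (30,215), magnet (122,210), tape (212,205) with its hook on the floor side, and punch (312,190). The large magnet's patch differs in the picture, probably from the arm or its shadow, so I check that.

Request:
jog_arm:
  targets:
    - [[-0.03,-0.04,0,0,0,0,0.53],[-0.03,-0.04,0,0,0,0,0.53],[0,-0.045,0,0,0,0,0.53],[0,-0.045,0,0,0,0,0.53],[0,0,0,0,0,0,0.53]]

```text
time_s: 25.8
position: [0.291, 0.0315, 0.2051]
tool_rot: [-0.001, 0.998, 0.061, 0.0]
wrist_force: [-0.4, -0.1, -0.9]
finger_gap: 0.0454
grasp_force: 0.0
```

Run:
```python
from workcell import *
from h import *
c=capture("top");h=cv2.cvtColor(c["image"],cv2.COLOR_RGB2HSV);H,S,V=[h[...,i].astype(int) for i in range(3)]
m=((H<6)|(H>172))&(S>120);k=np.zeros(m.shape,np.uint8);k[230:275,278:315]=m[230:275,278:315]
print(rect(c,k>0,.02), "was 423.3,-174.7 78.8x56.1");print(observe()["position"])
```

```text
(array([ 423.1, -174.9]), array([78.8, 56.6]), 15.0, array([ 425.4, -179.5]), 316) was 423.3,-174.7 78.8x56.1
[0.29169309 0.02894911 0.20508428]
```

The large magnet has not moved, so I hand in.

```bash
python3 -c "
from workcell import *
print(hand_in())"
```

```text
the job is handed in; nothing more can be done
None
```

I packed the punch, collet body, small magnet and upright tape into their cut-outs, left the large magnet and bolt where they lay, and handed the job in at about 26 s; no verdict came back.

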